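# Put the tape rolls back on their stands

## Robot

A 7-joint arm with a two-finger parallel gripper is mounted at the origin on the work surface. World frame = base frame: x ahead of the robot, y to its left, z up, the work surface at z = 0. Lengths are in mm, angles in rad, forces in N, time in s.
With the tool pointing down it reaches from about 350 to 900 mm from the base axis. Payload 8.1 kg.
Tool frame: the origin (TCP) lies at the very end of the fingers, on their centre line; the grasp point (between the pads) lies 19 mm behind it (env.hold_point_z is the distance from the TCP to the grasp point, in mm); z points along the fingers, y is the line along which they close (so a half turn about z gives the same grasp; the last joint's range is limited). The gripper opens to 85 mm and grips with 20 to 120 N. Pads are 22 mm wide; open, the fingers measure 114 mm over their backs; the gripper's body (76 mm by 85 mm) begins 54 mm behind the grasp point. The pads swing forward as they close: fully open they stand 13 mm farther back than shut.
Start: joints at [-1.245, 0.434, 0.025, 1.573, -0.012, 1.134, -0.075], TCP at [259.89, 568.418, 231.323] pointing down, gripper open.
Joint ranges: [-2.62, 2.62], [-0.44, 2.09], [-1.27, 1.32], [0.08, 2.57], [-1.32, 4.46], [0.12, 2], [-2.74, 2.74]. Speed limits (rad/s): [2.22, 2.22, 3.01, 3.01, 3.14, 3.14, 3.14].

## Interface

Orientations are given as a 3x3 rotation matrix whose columns are the frame's x, y, z axes.
In Python, from plant import env gives the robot as it stands.
- The arm moves only by the tool step_arm, never from a script. Its argument "series" is a list of rows, each a list of 7 numbers: the shift along the tool's x, y, z in mm, then the turn, a rotation vector about the tool's x, y, z in rad, then the finger opening in mm, from 0 to 85.4. A call has 1 to 12 rows; each row shifts and turns the commanded pose from where the row before left it, along the tool's axes as they then stand; what a row does not reach is not made up. A row lasts 1/10 s, in which the tool goes at most 50 mm and 8.59 degrees, less where a joint would pass 70% of its speed; a pose out of reach is approached as far as the arm can. A call with a gripper value outside its range is refused whole. The fingers move at their own pace and stop on an object; "newtons" is the grip in N (left out, the last holds). Time passes only in rows, so rows that do not move let the fingers close. It gives the time, the measured TCP pose, the force, the opening and the grip force at its end, in the units of the state.
- env.state(): the state, without advancing time (a new reading comes with each control period).
- env.snapshot(name): name is "scene" or "top"; returns (picture, depth): 420x560x3 uint8, red, green, blue; 420x560 float32, mm along the optical axis (not along the pixel's ray), 0 where there is no reading.
- env.camera_info(name): a dict with "mtx" (3x3 intrinsics, pixels), "T" (4x4, takes a point from camera to world coordinates). Camera axes: x right, y down, z forward; pixel columns grow to the right and rows downward; lengths in mm; the calibration is good to about 2 mm. A picture is of the moment at which its call begins. camera_info takes no time and is no camera call.
- env.finish_job(): hands the job in; it is judged then, once.
The state is a dict: "clock": time; "joints": joint angles; "joint_velocities": joint speeds; "joint_efforts": joint torques, N m; "tool_pos": TCP position; "eef_rot": TCP orientation; "wrist_force": force on the tool from outside, world axes, zero at the start; "torque": the same for the moment, N m; "width": finger opening in mm; "grip_force": force on a finger pad.
Only numpy, scipy, OpenCV 4.12 (cv2) and the standard library are available. Lean on these libraries where they do the work, as an engineer would, in place of code of your own. Each camera call takes 0.05 s, during which the arm holds its last target. There are 200 camera calls.

## Task

Put the red tape rolls on the post of the red stand and the blue tape rolls on the post of the blue stand, on each stand the wide roll at the bottom, flat on the disc, and the narrow roll flat on top of it. Leave the yellow roll, the brass pipe tee and the tape measure where they lie.

Things in the scene. Friction and masses are not known exactly. Their poses are not given: they have to be found in the camera images.
- red_wide_mid (a point): centre (half-way up, on the axis) of the wide red tape roll: a rigid red ring lying flat on the table, 62 mm outside diameter, 30 mm tall, 38 mm bore right through, about 120 g; its z axis is the roll's axis, so the underside is 15 mm below this point
- red_narrow_mid (a point): centre (half-way up, on the axis) of the narrow red tape roll: a rigid red ring lying flat on the table, 52 mm outside diameter, 20 mm tall, 38 mm bore right through, about 50 g; its z axis is the roll's axis, so the underside is 10 mm below this point
- blue_wide_mid (a point): centre (half-way up, on the axis) of the wide blue tape roll: a rigid blue ring lying flat on the table, 62 mm outside diameter, 30 mm tall, 38 mm bore right through, about 120 g; its z axis is the roll's axis, so the underside is 15 mm below this point
- blue_narrow_mid (a point): centre (half-way up, on the axis) of the narrow blue tape roll: a rigid blue ring lying flat on the table, 52 mm outside diameter, 20 mm tall, 38 mm bore right through, about 50 g; its z axis is the roll's axis, so the underside is 10 mm below this point
- red_stand: red tape stand: a red disc 86 mm across and 10 mm thick, fixed to the table, with a bare steel post upright in its middle, 20 mm in diameter, its last 12 mm tapering to 8 mm at the tip; the tip is 60 mm above the table. The origin is on the table under the post's axis; z is up
- blue_stand: blue tape stand: a blue disc 86 mm across and 10 mm thick, fixed to the table, with a bare steel post upright in its middle, 20 mm in diameter, its last 12 mm tapering to 8 mm at the tip; the tip is 60 mm above the table. The origin is on the table under the post's axis; z is up
- yellow_roll_mid (a point): centre (half-way up, on the axis) of a yellow tape roll, 62 mm outside diameter, 30 mm tall, lying flat on the table; not part of the job, stays where it is
- brass_tee: loose brass pipe tee lying on its side, 65 mm by 50 mm and 32 mm tall, origin on the table under the crossing of its pipes, the run along x, the branch to +y; not part of the job, stays where it is
- tape_measure: loose black pocket tape measure with an orange round badge, lying flat, 68 by 62 mm and 34 mm tall, with a steel hook out at -x, 45 mm from the middle; origin on the table under its middle; not part of the job, stays where it is

How it is judged (in metres and radians):
At the end, for the whole second after the job is handed in: All at rest, post through each roll within 12 mm of its axis, flat within 0.12 rad: wide rolls on the disc of their colour's stand (centre 25 mm up, within 4 mm), narrow ones on top of them (centre 50 mm up, within 4 mm); yellow roll, tee and tape measure within 20 mm of their starts (horizontal distance between each of red_wide_mid, red_narrow_mid and red_stand below 0.012 m and z of red_wide_mid in the frame of red_stand between 0.021 and 0.029 m and angle between the z axis of each of red_wide_mid, red_narrow_mid and the z axis of red_stand, either way round below 0.12 rad and linear speed of each of red_wide, red_narrow, blue_wide, blue_narrow below 0.02 m/s and z of red_narrow_mid in the frame of red_stand between 0.046 and 0.054 m and horizontal distance between each of blue_wide_mid, blue_narrow_mid and blue_stand below 0.012 m and z of blue_wide_mid in the frame of blue_stand between 0.021 and 0.029 m and angle between the z axis of each of blue_wide_mid, blue_narrow_mid and the z axis of blue_stand, either way round below 0.12 rad and z of blue_narrow_mid in the frame of blue_stand between 0.046 and 0.054 m and distance of each of yellow_roll_mid, brass_tee, tape_measure from where it was at the start of the episode below 0.02 m); the robot touches nothing.
It fails at once if a bystander (yellow roll, brass tee or tape measure) is moved more than 30 mm (distance of any of yellow_roll_mid, brass_tee, tape_measure from where it was at the start of the episode above 0.03 m).
It also fails if it takes over 99 s, if anything falls off the work surface, if the arm or the gripper's body presses on something with over 40 N, if the wrist force passes 120 N, or if a joint passes its speed limit or range.

## Working session

There is one attempt and no reset: what is moved stays moved. The work goes in short steps, Python scripts to look and compute and a tool call to move; the robot and the scene stay as the last step left them, time stands still between calls to the robot, and variables do not carry over. Pictures are saved under pics/ and viewed, at most 14 in all, crops included, and the job is handed in when it is done.

Besides the shell and the picture viewer there is one more tool, called after "Request:" as name([rows], argument=value, ...), one row to a line, values as JSON. step_arm: Moves the arm, as the interface text tells. Its arguments: {"type":"object","properties":{"series":{"type":"array"},"newtons":{"type":"number"}},"required":["series"]}

```bash
mkdir -p pics; cat > h.py <<'E'
import numpy as np,cv2
from plant import env
def snap(cam,name):
    p,d=env.snapshot(cam); cv2.imwrite(f'pics/{name}.png',p[:,:,::-1]); np.save(f'pics/{name}_d.npy',d); return p,d
def world(cam,d):
    c=env.camera_info(cam); K=np.array(c['mtx']);T=np.array(c['T'])
    v,u=np.mgrid[:d.shape[0],:d.shape[1]]
    P=np.stack([(u-K[0,2])/K[0,0]*d,(v-K[1,2])/K[1,1]*d,d],-1)
    return P@T[:3,:3].T+T[:3,3]
E
python3 - <<'E'
from h import *
for c in ('top','scene'):
    snap(c,c+'0'); print(env.camera_info(c)['T'])
s=env.state(); print({k:np.round(v,3) for k,v in s.items()})
E
```

```text
[[ 5.32806988e-03 -9.89996610e-01  1.40990513e-01  4.15253646e+02]
 [-9.99865876e-01 -7.45777473e-03 -1.45812395e-02  2.31580776e+01]
 [ 1.54868532e-02 -1.40893913e-01 -9.89903562e-01  8.98333966e+02]
 [ 0.00000000e+00  0.00000000e+00  0.00000000e+00  1.00000000e+00]]
[[-2.28720893e-01  7.16209210e-01 -6.59341430e-01  1.08230318e+03]
 [ 9.73443560e-01  1.61504864e-01 -1.62246151e-01  1.57586404e+02]
 [-9.71533932e-03 -6.78940753e-01 -7.34128780e-01  6.58382318e+02]
 [ 0.00000000e+00  0.00000000e+00  0.00000000e+00  1.00000000e+00]]
{'clock': np.float64(0.1), 'joints': array([-1.245,  0.435,  0.025,  1.574, -0.012,  1.134, -0.075]), 'joint_velocities': array([-0.001, -0.003,  0.001, -0.003,  0.001,  0.002,  0.001]), 'joint_efforts': array([ 3.0000e-03, -6.7175e+01,  1.0280e+00, -3.1690e+01,  1.6000e-02,
        7.0000e-03, -0.0000e+00]), 'tool_pos': array([259.702, 568.005, 230.621]), 'eef_rot': array([[-0.909,  0.416, -0.   ],
       [ 0.416,  0.909, -0.001],
       [-0.   , -0.001, -1.   ]]), 'wrist_force': array([-0.121, -0.481, -0.409]), 'torque': array([-0.027, -0.038,  0.023]), 'grip_force': np.float64(0.0), 'width': np.float64(85.079)}
```

View pics/top0.png

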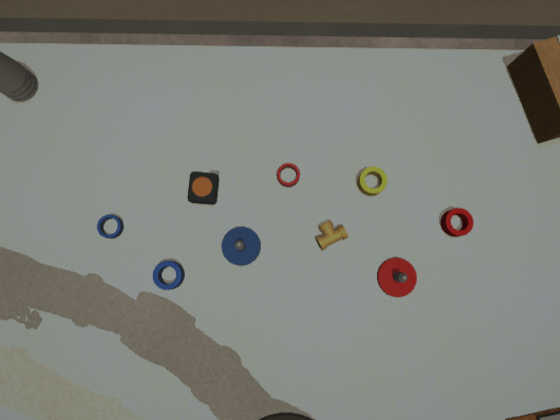

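View pics/scene0.png

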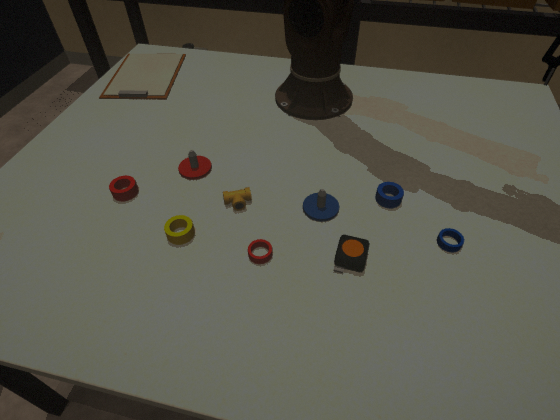

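The top view shows blue narrow at (110,226), blue wide (168,275), blue stand (241,246), red narrow (288,175), red wide (457,222) and red stand (397,277). The yellow roll is at (372,181), the tee at (331,235) and the tape measure at (203,188). I'll measure them with depth and circle fits next.

```bash
cat >> h.py <<'E'
from scipy.optimize import least_squares
def ring(cam,P,p,uv,z,R,r=24,tol=4,inner=0):
    """centre of a top face at height z, annulus outer radius R"""
    u,v=uv; Q=P[v-r:v+r,u-r:u+r].reshape(-1,3); c=p[v-r:v+r,u-r:u+r].reshape(-1,3).astype(int)
    sat=c.max(1)-c.min(1)>40
    Q=Q[sat&(abs(Q[:,2]-z)<tol)][:,:2].astype(np.float32)
    h=cv2.convexHull(Q)[:,0]
    f=least_squares(lambda x:np.hypot(*(h-x[:2]).T)-x[2],[*Q.mean(0),R],loss='soft_l1')
    return f.x,len(Q),cv2.minEnclosingCircle(Q)
def post(P,uv,r=14):
    u,v=uv; Q=P[v-r:v+r,u-r:u+r].reshape(-1,3); Q=Q[Q[:,2]>54]; return Q.mean(0),len(Q)
E
cat > look.py <<'E'
from h import *
items={'top':dict(bn=(110,226,20,26),bw=(168,275,30,31),bs=(241,246,10,43),rn=(288,175,20,26),rw=(457,222,30,31),rs=(397,277,10,43),ye=(372,181,30,31)),
'scene':dict(bn=(451,240,20,26),bw=(390,194,30,31),bs=(321,206,10,43),rn=(260,251,20,26),rw=(124,188,30,31),rs=(195,167,10,43),ye=(180,229,30,31))}
for cam in items:
    p,d=snap(cam,cam+'m'); P=world(cam,d)
    print(cam,'table z',np.median(P[290:330,250:300,2]) if cam=='top' else np.median(P[300:330,250:300,2]))
    for k,(u,v,z,R) in items[cam].items():
        f,n,m=ring(cam,P,p,(u,v),z,R); print(k,np.round(f,1),n,np.round(m[0],1),round(m[1],1))
    for k,uv in (dict(bs=(241,246),rs=(399,277)) if cam=='top' else dict(bs=(322,198),rs=(194,158))).items(): print('post',k,post(P,uv))
E
python3 look.py
```

```text
top table z 0.3517569730934724
bn [511.5 387.9  24.7] 168 [511.1 388.1] 25.5
bw [407.2 254.3  29.9] 380 [407.2 254.2] 30.7
bs [470.8 101.5  40.9] 975 [471.1 101.7] 41.4
rn [631.1  -2.1  24.9] 178 [630.7  -2. ] 25.5
rw [ 526.  -374.7   30.5] 394 [ 526.4 -375.2] 31.5
rs [ 405.  -240.6   41.9] 1064 [ 405.2 -240.5] 42.8
ye [ 617.3 -188.9   30.3] 369 [ 617.5 -188.9] 30.9
post bs (array([466.4557706 ,  94.49170048, 127.93807787]), 36)
post rs (array([ 406.508598  , -214.28566248,  140.03945767]), 41)
scene table z -1.6571928886508545
bn [512.1 386.2  24.4] 132 [512.3 386.4] 25.1
bw [408.7 251.5  29.4] 196 [408.8 251.5] 30.6Traceback (most recent call last):
  File "look.py", line 8, in <module>
    f,n,m=ring(cam,P,p,(u,v),z,R); print(k,np.round(f,1),n,np.round(m[0],1),round(m[1],1))
          ~~~~^^^^^^^^^^^^^^^^^^^
  File "h.py", line 16, in ring
    h=cv2.convexHull(Q)[:,0]
      ~~~~~~~~~~~~~~~~~^^^^^
TypeError: 'NoneType' object is not subscriptable
```

Request:
step_arm([
  [0,0,12,0,0,0.14,85],
  [0,0,12,0,0,0.14,85],
  [0,0,12,0,0,0.14,85],
  [0,0,12,0,0,0.14,85],
  [0,0,12,0,0,0.14,85],
  [0,0,12,0,0,0.14,85],
  [0,0,12,0,0,0.14,85],
  [0,0,12,0,0,0.14,85],
  [0,0,0,0,0,0.022,85],
], newtons=40)

```text
clock: 1.1
tool_pos: [259.2, 567.4, 133.6]
eef_rot: [[0.003, 1.0, -0.001], [1.0, -0.003, -0.003], [-0.003, -0.001, -1.0]]
wrist_force: [-0.7, -0.6, -0.6]
width: 85.1
grip_force: 0.0
```

Request:
step_arm([
  [-32,15,0,0,0,0,85],
  [-32,15,0,0,0,0,85],
  [-32,15,0,0,0,0,85],
  [-32,15,0,0,0,0,85],
  [-32,15,0,0,0,0,85],
  [-32,15,0,0,0,0,85],
  [-32,15,0,0,0,0,85],
  [-32,15,0,0,0,0,85],
  [-32,15,0,0,0,0,85],
  [-26,13,0,0,0,0,85],
  [0,0,0,0,0,0,85],
  [0,0,0,0,0,0,85],
])

```text
clock: 2.3
tool_pos: [408.4, 254.2, 135.9]
eef_rot: [[-0.001, 1.0, 0.001], [1.0, 0.001, 0.001], [0.001, 0.001, -1.0]]
wrist_force: [-0.6, -0.5, 0.2]
width: 85.1
grip_force: 0.0
```

Request:
step_arm([
  [0,0,35,0,0,0,85],
  [0,0,35,0,0,0,85],
  [0,0,30,0,0,0,85],
  [-1,0,15,0,0,0,85],
  [0,0,10,0,0,0,85],
  [0,0,6,0,0,0,85],
  [0,0,4,0,0,0,85],
  [0,0,2,0,0,0,85],
  [0,0,0,0,0,0,85],
])

```text
clock: 3.2
tool_pos: [408.1, 253.8, -1.3]
eef_rot: [[-0.0, 1.0, 0.001], [1.0, 0.0, 0.001], [0.001, 0.001, -1.0]]
wrist_force: [-1.8, 0.3, -0.4]
width: 85.0
grip_force: 0.0
```

Request:
step_arm([
  [0,0,0,0,0,0,50],
  [0,0,0,0,0,0,50],
  [0,0,0,0,0,0,50],
  [0,0,0,0,0,0,50],
  [0,0,0,0,0,0,50],
  [0,0,0,0,0,0,50],
  [0,0,0,0,0,0,50],
  [0,0,0,0,0,0,50],
])

```text
clock: 4.0
tool_pos: [408.1, 253.6, -0.8]
eef_rot: [[-0.0, 1.0, 0.001], [1.0, 0.0, 0.001], [0.001, 0.001, -1.0]]
wrist_force: [-2.1, -1.6, 10.1]
width: 61.0
grip_force: 41.2
```

Request:
step_arm([
  [0,0,-5,0,0,0,50],
  [0,0,-15,0,0,0,50],
  [0,0,-30,0,0,0,50],
  [0,0,-35,0,0,0,50],
  [0,0,-15,0,0,0,50],
  [-30,12,0,0,0,0,50],
  [-30,13,0,0,0,0,50],
  [-30,13,0,0,0,0,50],
  [-30,13,0,0,0,0,50],
  [-32,12,0,0,0,0,50],
  [0,0,0,0,0,0,50],
  [0,0,0,0,0,0,50],
])

```text
clock: 5.2
tool_pos: [470.9, 100.6, 98.5]
eef_rot: [[0.002, 1.0, 0.0], [1.0, -0.002, 0.0], [0.0, 0.0, -1.0]]
wrist_force: [-1.6, 0.7, -1.3]
width: 61.1
grip_force: 43.8
```

```bash
python3 - <<'E'
from h import *
p,d=snap('scene','a1'); cv2.imwrite('pics/a1c.png',cv2.resize(p[90:260,230:430,::-1],None,fx=4,fy=3.5)[:600])
s=env.state(); print(s['tool_pos'],s['width'],s['grip_force'],s['wrist_force'])
E
```

```text
[470.56728308 101.72141344  98.42149612] 60.84329073346701 43.84393298998475 [-0.58587582  0.90521564 -0.98537688]
```

View pics/a1c.png

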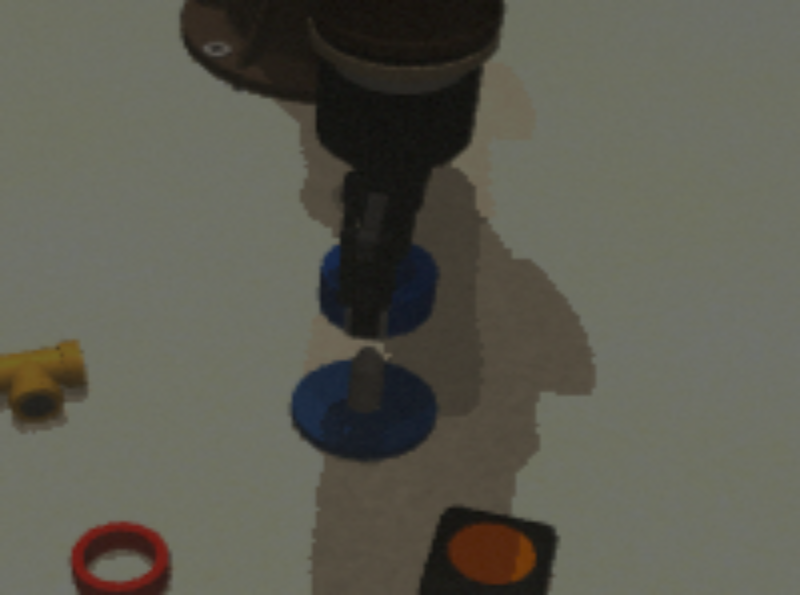

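The wide blue roll hangs level above the blue post: post tip at crop (368,350), roll centre at about (379,290), which matches once perspective is allowed for. I'll lower it.

Request:
step_arm([
  [0,0,25,0,0,0,50],
  [0,0,25,0,0,0,50],
  [0,0,15,0,0,0,50],
  [0,0,12,0,0,0,50],
  [0,0,7,0,0,0,50],
  [0,0,4,0,0,0,50],
  [0,0,0,0,0,0,50],
  [0,0,0,0,0,0,50],
])

```text
clock: 6.05
tool_pos: [471.2, 101.6, 10.8]
eef_rot: [[0.0, 1.0, 0.001], [1.0, -0.0, 0.0], [0.0, 0.001, -1.0]]
wrist_force: [-0.2, 0.4, -1.1]
width: 60.6
grip_force: 43.9
```

Request:
step_arm([
  [0,0,1.3,0,0,0,50],
  [0,0,0,0,0,0,50],
  [0,0,0,0,0,0,85],
  [0,0,0,0,0,0,85],
  [0,0,0,0,0,0,85],
  [0,0,0,0,0,0,85],
  [0,0,-10,0,0,0,85],
  [0,0,-30,0,0,0,85],
  [0,0,-40,0,0,0,85],
  [0,0,-20,0,0,0,85],
])

```text
clock: 7.05
tool_pos: [471.8, 101.3, 112.2]
eef_rot: [[0.001, 1.0, 0.003], [1.0, -0.001, 0.001], [0.001, 0.003, -1.0]]
wrist_force: [1.1, 0.1, -0.3]
width: 85.0
grip_force: 0.0
```

Request:
step_arm([
  [30,5,0,0,0,0,85],
  [32,5,0,0,0,0,85],
  [32,5,0,0,0,0,85],
  [32,5,0,0,0,0,85],
  [32,5,0,0,0,0,85],
  [32,5,0,0,0,0,85],
  [32,4,0,0,0,0,85],
  [32,4,0,0,0,0,85],
  [32,2,0,0,0,0,85],
  [0,0,0,0,0,0,85],
  [0,0,0,0,0,0,85],
])

```text
clock: 8.15
tool_pos: [510.5, 387.8, 109.3]
eef_rot: [[-0.001, 1.0, 0.0], [1.0, 0.001, -0.0], [-0.0, 0.0, -1.0]]
wrist_force: [0.6, -0.1, -0.3]
width: 85.0
grip_force: 0.0
```

```bash
python3 - <<'E'
from h import *
for cam,it in dict(top=dict(bn=(110,226,20,26),bs=(241,246,40,31)),scene=dict(bs=(323,190,40,31),bn=(451,240,20,26))).items():
    p,d=snap(cam,cam+'b'); P=world(cam,d)
    for k,(u,v,z,R) in it.items():
        try: f,n,m=ring(cam,P,p,(u,v),z,R); print(cam,k,np.round(f,1),n,np.round(m[0],1),round(m[1],1))
        except Exception as e: print(cam,k,e)
s=env.state(); print(s['tool_pos'])
E
```

```text
top bn [512.5 387.9  22.5] 13 [516.8 387.5] 22.3
top bs [471.1 102.1  30.3] 401 [471.2 102.3] 30.9
scene bs [471.3 100.5  29.4] 197 [471.2 100.8] 30.2
scene bn 'NoneType' object is not subscriptable
[511.07983931 386.00117376 109.34735549]
```

The blue wide roll is seated at (471,101.5) with its top at 40 mm. Next is the narrow blue roll.

Request:
step_arm([
  [1,1,35,0,0,0,85],
  [0,0,30,0,0,0,85],
  [0,0,20,0,0,0,85],
  [0,0,12,0,0,0,85],
  [0,0,7,0,0,0,85],
  [0,0,4,0,0,0,85],
  [0,0,1,0,0,0,85],
  [0,0,0,0,0,0,40],
  [0,0,0,0,0,0,40],
  [0,0,0,0,0,0,40],
  [0,0,0,0,0,0,40],
  [0,0,0,0,0,0,40],
])

```text
clock: 9.45
tool_pos: [512.3, 388.8, 0.9]
eef_rot: [[0.0, 1.0, 0.001], [1.0, -0.0, 0.001], [0.001, 0.001, -1.0]]
wrist_force: [-1.9, -0.7, 6.2]
width: 49.5
grip_force: 42.1
```

Request:
step_arm([
  [0,0,0,0,0,0,40],
  [0,0,0,0,0,0,40],
  [0,0,0,0,0,0,40],
  [0,0,0,0,0,0,40],
])

```text
clock: 9.85
tool_pos: [512.3, 388.8, 0.9]
eef_rot: [[0.0, 1.0, 0.001], [1.0, -0.0, 0.001], [0.001, 0.001, -1.0]]
wrist_force: [-1.1, 0.7, 6.9]
width: 49.5
grip_force: 42.1
```

Request:
step_arm([
  [0,0,-5,0,0,0,40],
  [0,0,-15,0,0,0,40],
  [0,0,-30,0,0,0,40],
  [0,0,-40,0,0,0,40],
  [0,0,-20,0,0,0,40],
  [0,0,0,0,0,0,40],
])

```text
clock: 10.45
tool_pos: [513.9, 389.6, 114.7]
eef_rot: [[0.0, 1.0, 0.005], [1.0, -0.0, 0.005], [0.005, 0.005, -1.0]]
wrist_force: [0.9, -0.3, -0.6]
width: 49.5
grip_force: 41.6
```

```bash
python3 - <<'E'
from h import *
p,d=snap('scene','a2'); cv2.imwrite('pics/a2c.png',cv2.resize(p[110:280,360:560,::-1],None,fx=4,fy=3.5)[:600])
s=env.state(); print(s['tool_pos'],s['width'],s['grip_force'],s['wrist_force'])
E
```

```text
[512.82329795 389.11811052 112.53243531] 49.57440950847737 41.62616792775225 [-0.27602977  0.40845753 -0.09394514]
```

View pics/a2c.png

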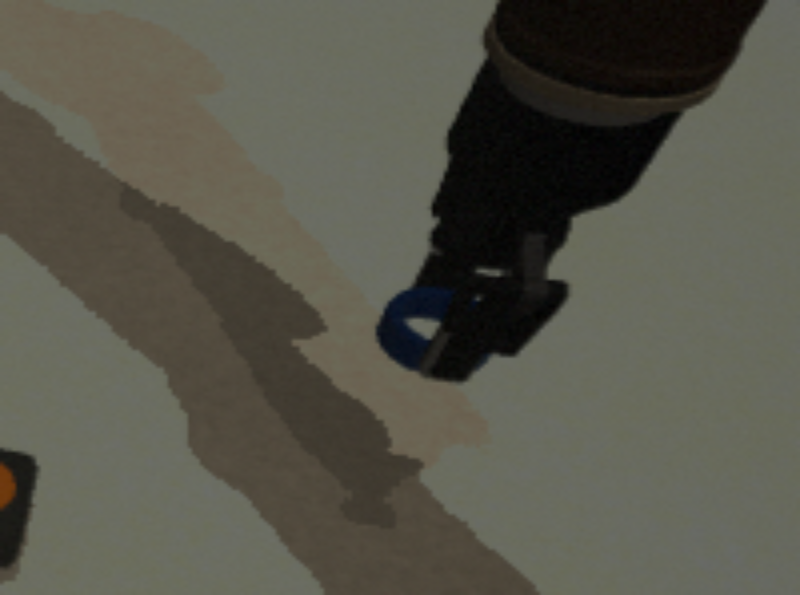

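The narrow blue roll is held and looks level (ring centre at about crop (425,325)). I'll carry it to the post.

Request:
step_arm([
  [-32,-5,0,0,0,0,40],
  [-32,-5,0,0,0,0,40],
  [-32,-5,0,0,0,0,40],
  [-32,-5,0,0,0,0,40],
  [-32,-5,0,0,0,0,40],
  [-32,-5,0,0,0,0,40],
  [-32,-4,0,0,0,0,40],
  [-32,-4,0,0,0,0,40],
  [-31,-4,0,0,0,0,40],
  [0,0,0,0,0,0,40],
  [0,0,0,0,0,0,40],
  [0,0,0,0,0,0,40],
])

```text
clock: 11.7
tool_pos: [469.7, 102.4, 109.7]
eef_rot: [[-0.001, 1.0, -0.0], [1.0, 0.001, 0.0], [0.0, -0.0, -1.0]]
wrist_force: [0.0, 0.3, -0.2]
width: 49.7
grip_force: 41.7
```

```bash
python3 - <<'E'
from h import *
p,d=snap('scene','a3'); P=world('scene',d)
c=p.astype(int); v,u=np.mgrid[:420,:560]
m=(c[...,2]-c[...,0]>30)&(P[...,2]>80)&(abs(u-325)<50)&(v<230)&(P[...,0]>400)
Q=P[m]; print(len(Q),Q.min(0),Q.max(0))
Tq=Q[Q[:,2]>np.percentile(Q[:,2],60)]
print(cv2.minEnclosingCircle(Tq[:,:2].astype(np.float32)))
A=np.c_[Tq[:,:2]-Tq[:,:2].mean(0),np.ones(len(Tq))];print(np.linalg.lstsq(A,Tq[:,2],rcond=None)[0])
cv2.imwrite('pics/a3c.png',cv2.resize(p[90:260,230:430,::-1],None,fx=4,fy=3.5)[:600])
print(env.state()['tool_pos'])
E
```

```text
13 [462.75488116  75.56560439 126.04211256] [479.14860645  80.32237821 129.38603334]
((470.9517517089844, 78.5250473022461), 8.204987525939941)
[-3.78507914e-03  3.82752343e-02  1.28921664e+02]
[469.76400694 102.59929244 109.73789224]
```

View pics/a3c.png

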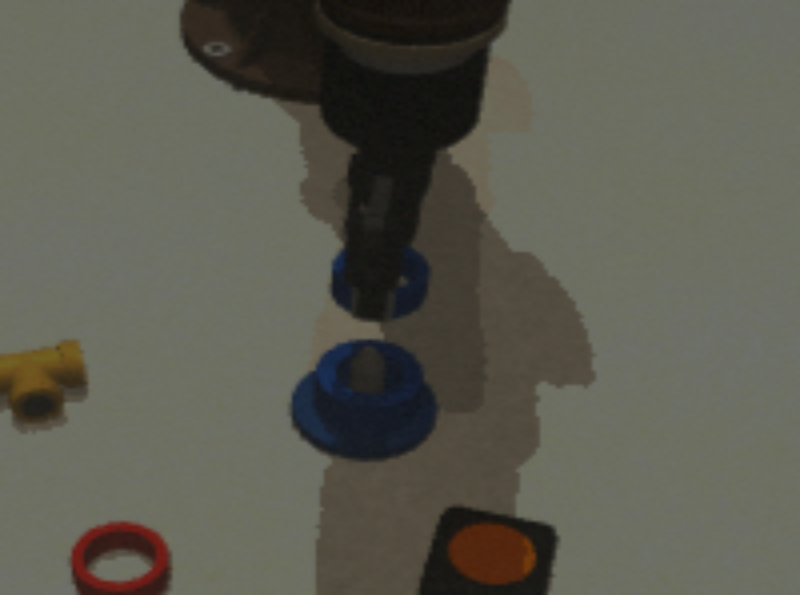

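The wide blue roll is seated around the post (368,375), and the narrow one hangs level above it at (380,280). I'll lower it 67 mm, then a little more.

Request:
step_arm([
  [-1,1,25,0,0,0,40],
  [0,0,18,0,0,0,40],
  [0,0,12,0,0,0,40],
  [0,0,8,0,0,0,40],
  [0,0,4,0,0,0,40],
  [0,0,0,0,0,0,40],
  [0,0,0,0,0,0,40],
])

```text
clock: 12.45
tool_pos: [471.2, 100.5, 43.4]
eef_rot: [[0.0, 1.0, 0.001], [1.0, -0.0, 0.0], [0.0, 0.001, -1.0]]
wrist_force: [0.3, -0.3, -0.5]
width: 49.7
grip_force: 41.7
```

Request:
step_arm([
  [0,0,2,0,0,0,40],
  [0,0,0,0,0,0,40],
  [0,0,0,0,0,0,85],
  [0,0,0,0,0,0,85],
  [0,0,0,0,0,0,85],
  [0,0,0,0,0,0,85],
  [0,0,0,0,0,0,85],
  [0,0,-10,0,0,0,85],
  [0,0,-25,0,0,0,85],
  [0,0,-30,0,0,0,85],
  [0,0,0,0,0,0,85],
])

```text
clock: 13.55
tool_pos: [473.0, 100.8, 109.6]
eef_rot: [[0.0, 1.0, 0.005], [1.0, -0.0, 0.002], [0.002, 0.005, -1.0]]
wrist_force: [0.4, 0.7, 0.3]
width: 85.3
grip_force: 0.0
```

Request:
step_arm([
  [-39,5,0,0,0,0,85],
  [-40,5,0,0,0,0,85],
  [-40,5,0,0,0,0,85],
  [-40,5,0,0,0,0,85],
  [-40,5,0,0,0,0,85],
  [-40,5,0,0,0,0,85],
  [-40,5,0,0,0,0,85],
  [-40,5,0,0,0,0,85],
  [-40,5,0,0,0,0,85],
  [-40,5,0,0,0,0,85],
  [-40,3,0,0,0,0,85],
  [-36,2,0,0,0,0,85],
])

```text
clock: 14.75
tool_pos: [525.5, -376.6, 105.9]
eef_rot: [[0.001, 1.0, -0.0], [1.0, -0.001, -0.0], [-0.0, -0.0, -1.0]]
wrist_force: [1.3, 0.1, 0.1]
width: 84.8
grip_force: 0.0
```

Request:
step_arm([
  [0,0,0,0,0,0,85],
  [0,0,0,0,0,0,85],
])

```text
clock: 14.95
tool_pos: [525.1, -375.3, 105.6]
eef_rot: [[0.002, 1.0, -0.001], [1.0, -0.002, 0.0], [0.0, -0.001, -1.0]]
wrist_force: [0.4, 0.3, 0.4]
width: 84.8
grip_force: 0.0
```

```bash
python3 - <<'E'
from h import *
for cam,it in dict(top=dict(bs=(241,244,60,26)),scene=dict(bs=(323,185,60,26),rw=(124,188,30,31),rs=(195,167,10,43),rn=(260,251,20,26))).items():
    p,d=snap(cam,cam+'c'); P=world(cam,d)
    for k,(u,v,z,R) in it.items():
        try: f,n,m=ring(cam,P,p,(u,v),z,R); print(cam,k,np.round(f,1),n,np.round(m[0],1),round(m[1],1))
        except Exception as e: print(cam,k,e)
s=env.state(); print(s['tool_pos'])
E
```

```text
top bs [471.3 100.1  25.4] 222 [471.1 100. ] 25.9
scene bs [471.6  98.2  24.2] 101 [470.8  99.7] 26.3
scene rw [ 527.  -377.3   29.4] 174 [ 526.3 -377.4] 31.5
scene rs [ 406.3 -242.6   41.9] 453 [ 405.5 -243.5] 43.4
scene rn [631.8  -3.7  25.2] 173 [631.2  -3.7] 26.3
[ 525.94393548 -373.0330547   105.65409695]
```

Request:
step_arm([
  [-1,1,35,0,0,0,85],
  [0,0,30,0,0,0,85],
  [0,0,18,0,0,0,85],
  [0,0,12,0,0,0,85],
  [0,0,6,0,0,0,85],
  [0,0,4,0,0,0,85],
  [0,0,0,0,0,0,85],
  [0,0,0,0,0,0,50],
  [0,0,0,0,0,0,50],
  [0,0,0,0,0,0,50],
  [0,0,0,0,0,0,50],
  [0,0,0,0,0,0,50],
])

```text
clock: 16.25
tool_pos: [527.2, -376.0, 2.3]
eef_rot: [[0.0, 1.0, 0.001], [1.0, -0.0, -0.0], [-0.0, 0.001, -1.0]]
wrist_force: [-1.7, 0.8, 7.4]
width: 61.3
grip_force: 42.6
```

Request:
step_arm([
  [0,0,0,0,0,0,50],
  [0,0,0,0,0,0,50],
  [0,0,0,0,0,0,50],
])

```text
clock: 16.55
tool_pos: [527.3, -376.0, 2.4]
eef_rot: [[0.0, 1.0, 0.001], [1.0, -0.0, -0.0], [-0.0, 0.001, -1.0]]
wrist_force: [-0.8, 1.5, 6.7]
width: 61.1
grip_force: 42.6
```

Request:
step_arm([
  [0,0,-5,0,0,0,50],
  [0,0,-15,0,0,0,50],
  [0,0,-30,0,0,0,50],
  [0,0,-35,0,0,0,50],
  [0,0,-15,0,0,0,50],
  [27,-24,0,0,0,0,50],
  [27,-24,0,0,0,0,50],
  [27,-24,0,0,0,0,50],
  [27,-24,0,0,0,0,50],
  [26,-25,0,0,0,0,50],
  [0,0,0,0,0,0,50],
  [0,0,0,0,0,0,50],
])

```text
clock: 17.75
tool_pos: [405.9, -241.2, 101.6]
eef_rot: [[-0.001, 1.0, 0.001], [1.0, 0.001, 0.0], [0.0, 0.001, -1.0]]
wrist_force: [1.1, -0.1, -1.0]
width: 61.3
grip_force: 44.0
```

```bash
python3 - <<'E'
from h import *
p,d=snap('scene','a4'); cv2.imwrite('pics/a4c.png',cv2.resize(p[60:230,90:290,::-1],None,fx=4,fy=3.5)[:600])
s=env.state(); print(s['tool_pos'],s['width'],s['grip_force'],s['wrist_force'])
E
```

```text
[ 406.69212446 -242.03789466  101.61122143] 61.1698503382149 43.99237481877208 [ 0.07212389  0.36923051 -1.43882243]
```

View pics/a4c.png

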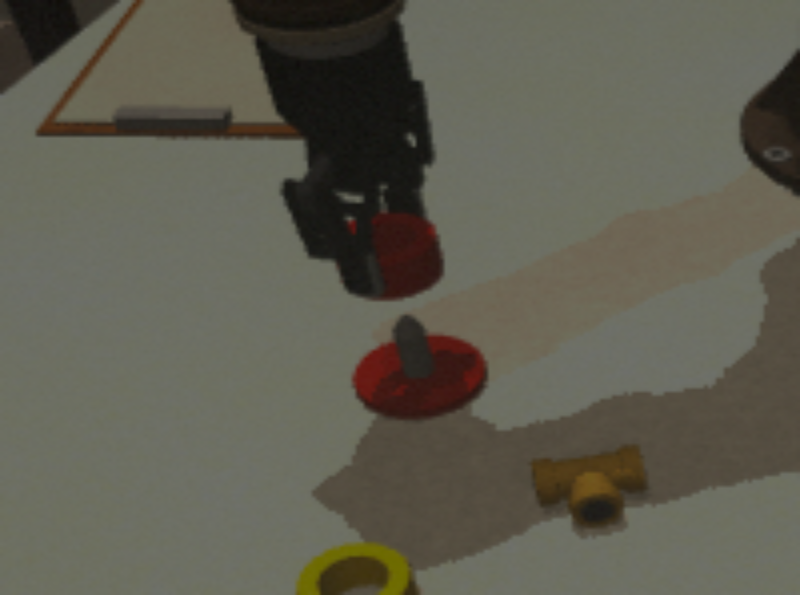

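The wide red roll (crop (395,255)) lies on the extension of the red post's axis, which runs from (418,375) to (406,320). I'll lower it.

Request:
step_arm([
  [0,0,25,0,0,0,50],
  [0,0,25,0,0,0,50],
  [0,0,15,0,0,0,50],
  [0,0,12,0,0,0,50],
  [0,0,6,0,0,0,50],
  [0,0,3,0,0,0,50],
  [0,0,0,0,0,0,50],
  [0,0,0,0,0,0,50],
])

```text
clock: 18.6
tool_pos: [406.3, -241.9, 15.5]
eef_rot: [[0.0, 1.0, 0.001], [1.0, -0.0, -0.0], [-0.0, 0.001, -1.0]]
wrist_force: [-0.4, 0.4, -1.6]
width: 61.3
grip_force: 44.0
```

Request:
step_arm([
  [0,0,2,0,0,0,50],
  [0,0,1,0,0,0,50],
  [0,0,0,0,0,0,85],
  [0,0,0,0,0,0,85],
  [0,0,0,0,0,0,85],
  [0,0,0,0,0,0,85],
  [0,0,0,0,0,0,85],
  [0,0,-10,0,0,0,85],
  [0,0,-30,0,0,0,85],
  [0,0,-35,0,0,0,85],
  [0,0,-20,0,0,0,85],
  [0,0,0,0,0,0,85],
])

```text
clock: 19.8
tool_pos: [407.4, -242.5, 110.1]
eef_rot: [[0.0, 1.0, 0.005], [1.0, -0.0, -0.002], [-0.002, 0.005, -1.0]]
wrist_force: [-0.2, -0.3, 0.0]
width: 85.4
grip_force: 0.0
```

Request:
step_arm([
  [24,22,0,0,0,0,85],
  [24,22,0,0,0,0,85],
  [24,22,0,0,0,0,85],
  [24,23,0,0,0,0,85],
  [24,23,0,0,0,0,85],
  [24,23,0,0,0,0,85],
  [24,23,0,0,0,0,85],
  [24,23,0,0,0,0,85],
  [24,22,0,0,0,0,85],
  [23,22,0,0,0,0,85],
  [0,0,0,0,0,0,85],
  [0,0,0,0,0,0,85],
])

```text
clock: 21.0
tool_pos: [630.4, -2.0, 106.2]
eef_rot: [[-0.001, 1.0, -0.001], [1.0, 0.001, -0.0], [-0.0, -0.001, -1.0]]
wrist_force: [-0.8, -1.2, -0.1]
width: 84.7
grip_force: 0.0
```

```bash
python3 - <<'E'
from h import *
for cam,it in dict(top=dict(rs=(398,276,40,31)),scene=dict(rs=(195,155,40,31))).items():
    p,d=snap(cam,cam+'d'); P=world(cam,d)
    for k,(u,v,z,R) in it.items():
        try: f,n,m=ring(cam,P,p,(u,v),z,R); print(cam,k,np.round(f,1),n,np.round(m[0],1),round(m[1],1))
        except Exception as e: print(cam,k,e)
s=env.state(); print(s['tool_pos'])
E
```

```text
top rs [ 406.4 -240.4   30.4] 424 [ 406.3 -240.3] 30.9
scene rs [ 406.3 -242.4   30.2] 174 [ 406.5 -243.1] 31.1
[629.86604737  -3.76834636 106.59417166]
```

Request:
step_arm([
  [0,1,35,0,0,0,85],
  [0,0,30,0,0,0,85],
  [0,0,18,0,0,0,85],
  [0,0,12,0,0,0,85],
  [0,0,7,0,0,0,85],
  [0,0,3,0,0,0,85],
  [0,0,1,0,0,0,85],
  [0,0,0,0,0,0,40],
  [0,0,0,0,0,0,40],
  [0,0,0,0,0,0,40],
  [0,0,0,0,0,0,40],
  [0,0,0,0,0,0,40],
])

```text
clock: 22.3
tool_pos: [632.4, -2.5, 2.0]
eef_rot: [[0.0, 1.0, 0.001], [1.0, -0.0, 0.0], [0.0, 0.001, -1.0]]
wrist_force: [-1.5, -0.3, 5.3]
width: 49.6
grip_force: 41.5
```

Request:
step_arm([
  [0,0,0,0,0,0,40],
  [0,0,0,0,0,0,40],
  [0,0,0,0,0,0,40],
  [0,0,0,0,0,0,40],
])

```text
clock: 22.7
tool_pos: [632.4, -2.6, 2.0]
eef_rot: [[0.0, 1.0, 0.001], [1.0, -0.0, 0.0], [0.0, 0.001, -1.0]]
wrist_force: [-1.7, -0.1, 6.4]
width: 49.9
grip_force: 41.5
```

Gripped. I'll lift it and move to the red stand (dX −226, dY −239).

Request:
step_arm([
  [0,0,-5,0,0,0,40],
  [0,0,-15,0,0,0,40],
  [0,0,-30,0,0,0,40],
  [0,0,-40,0,0,0,40],
  [0,0,-20,0,0,0,40],
  [0,0,0,0,0,0,40],
])

```text
clock: 23.3
tool_pos: [634.3, -2.9, 115.7]
eef_rot: [[0.0, 1.0, 0.007], [1.0, -0.0, 0.001], [0.001, 0.007, -1.0]]
wrist_force: [0.7, -0.0, -0.3]
width: 49.6
grip_force: 41.7
```

Request:
step_arm([
  [-24,-22,0,0,0,0,40],
  [-24,-22,0,0,0,0,40],
  [-24,-22,0,0,0,0,40],
  [-24,-23,0,0,0,0,40],
  [-24,-23,0,0,0,0,40],
  [-24,-23,0,0,0,0,40],
  [-24,-23,0,0,0,0,40],
  [-24,-23,0,0,0,0,40],
  [-24,-22,0,0,0,0,40],
  [-23,-22,0,0,0,0,40],
  [0,0,0,0,0,0,40],
  [0,0,0,0,0,0,40],
])

```text
clock: 24.5
tool_pos: [406.4, -241.8, 111.1]
eef_rot: [[0.002, 1.0, 0.0], [1.0, -0.002, 0.0], [0.0, 0.0, -1.0]]
wrist_force: [0.2, 0.6, -0.8]
width: 49.7
grip_force: 41.8
```

```bash
python3 - <<'E'
from h import *
p,d=snap('scene','a5'); cv2.imwrite('pics/a5c.png',cv2.resize(p[60:230,90:290,::-1],None,fx=4,fy=3.5)[:600])
s=env.state(); print(s['tool_pos'],s['width'],s['grip_force'],s['wrist_force'])
E
```

```text
[ 407.11790932 -241.1508696   111.01634527] 49.56433937996927 41.767701068893075 [ 0.7383778  -0.19598379 -0.45787232]
```

View pics/a5c.png

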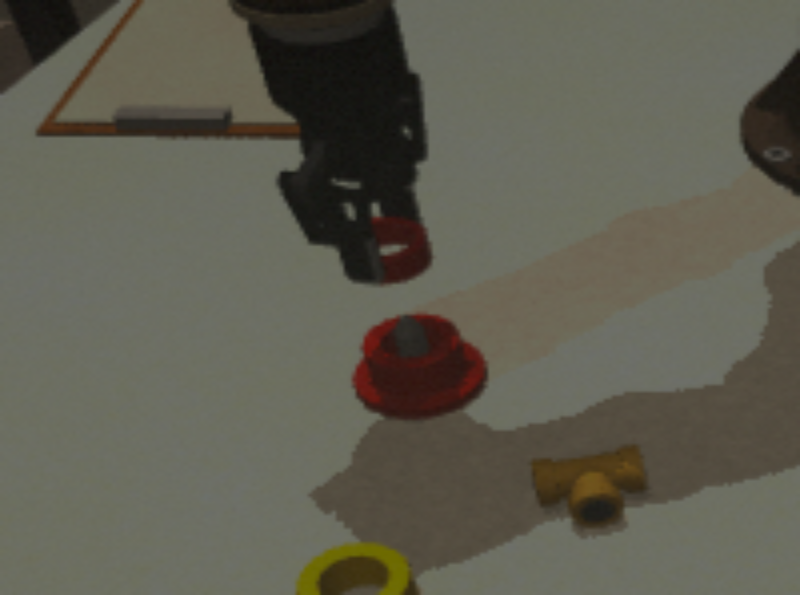

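The narrow red roll (390,248) is level above the post tip (408,322), and the wide roll is seated. Target TCP height is about 42 mm.

Request:
step_arm([
  [0,-1,25,0,0,0,40],
  [0,0,18,0,0,0,40],
  [0,0,12,0,0,0,40],
  [0,0,8,0,0,0,40],
  [0,0,4,0,0,0,40],
  [0,0,0,0,0,0,40],
  [0,0,0,0,0,0,40],
])

```text
clock: 25.25
tool_pos: [406.2, -241.7, 44.4]
eef_rot: [[0.0, 1.0, 0.001], [1.0, -0.0, -0.0], [-0.0, 0.001, -1.0]]
wrist_force: [0.3, -0.0, -0.6]
width: 49.6
grip_force: 41.8
```

Request:
step_arm([
  [0,0,2,0,0,0,40],
  [0,0,0,0,0,0,40],
  [0,0,0,0,0,0,85],
  [0,0,0,0,0,0,85],
  [0,0,0,0,0,0,85],
  [0,0,0,0,0,0,85],
  [0,0,0,0,0,0,85],
  [0,0,-10,0,0,0,85],
  [0,0,-30,0,0,0,85],
  [0,0,-40,0,0,0,85],
  [0,0,-30,0,0,0,85],
  [0,0,0,0,0,0,85],
])

```text
clock: 26.45
tool_pos: [407.9, -242.9, 156.2]
eef_rot: [[0.001, 1.0, 0.007], [1.0, -0.0, -0.002], [-0.002, 0.007, -1.0]]
wrist_force: [0.4, -0.1, -0.2]
width: 85.4
grip_force: 0.0
```

Request:
step_arm([
  [-30,0,0,0,0,0,85],
  [-30,0,0,0,0,0,85],
  [-30,0,0,0,0,0,85],
  [-30,0,0,0,0,0,85],
  [0,0,0,0,0,0,85],
  [0,0,0,0,0,0,85],
  [0,0,0,0,0,0,85],
])

```text
clock: 27.15
tool_pos: [405.7, -360.4, 151.6]
eef_rot: [[-0.001, 1.0, -0.001], [1.0, 0.001, 0.001], [0.001, -0.001, -1.0]]
wrist_force: [-0.8, 0.1, 0.8]
width: 84.8
grip_force: 0.0
```

```bash
python3 - <<'E'
from h import *
for cam,it in dict(top=dict(rs=(399,276,60,26),bs=(241,244,60,26),ye=(372,181,30,31)),scene=dict(rs=(194,150,60,26))).items():
    p,d=snap(cam,cam+'e'); P=world(cam,d)
    for k,(u,v,z,R) in it.items():
        try: f,n,m=ring(cam,P,p,(u,v),z,R); print(cam,k,np.round(f,1),n,np.round(m[0],1),round(m[1],1))
        except Exception as e: print(cam,k,e)
s=env.state(); print(s['tool_pos'])
E
```

```text
top rs [ 406.  -240.4   25.2] 236 [ 405.8 -240.6] 25.8
top bs [471.1 100.1  25.2] 217 [471.2  99.9] 25.7
top ye [ 617.5 -189.    30.3] 369 [ 617.3 -188.8] 31.1
scene rs [ 406.1 -242.6   25.4] 99 [ 406.3 -243.2] 26.3
[ 406.0076591  -360.33854571  151.85355125]
```

View pics/scenee.png

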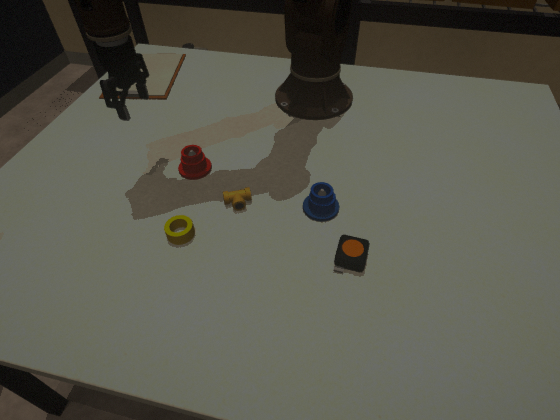

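Both stacks are seated: red at (195,160) and blue at (321,198). The yellow roll, tee and tape measure haven't moved, and the arm is clear, so I'm handing in.

```bash
python3 -c "
from plant import env
print(env.finish_job())"
```

```text
the job is handed in; nothing more can be done
None
```

I've handed the job in at about 27 s. In the last camera check, each stand had its wide roll on the disc and its narrow roll flat on top, and the yellow roll, tee and tape measure looked unmoved; the hand-in call returned no verdict.

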